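Put the block plane away in the roll-top store

ROBOT

A 6-joint arm with a two-finger parallel gripper is mounted at the origin on the work surface. World frame = base frame: x ahead of the robot, y to its left, z up, the work surface at z = 0. Lengths are in mm, angles in rad, forces in N, time in s.
With the tool pointing down it reaches from about 300 to 775 mm from the base axis. Payload 14.6 kg.
Tool frame: the origin (TCP) lies at the very end of the fingers, on their centre line; the grasp point (between the pads) lies 19 mm behind it (grip_point_offset is the distance from the TCP to the grasp point, in mm); z points along the fingers, y is the line along which they close (so a half turn about z gives the same grasp; the last joint's range is limited). The gripper opens to 94 mm and grips with 3 to 60 N. Pads are 16 mm wide; open, the fingers measure 119 mm over their backs; the gripper's body (75 mm by 177 mm) begins 78 mm behind the grasp point.
Start: joints at [-0.067, 0.3, 1.521, -0, 1.321, -0.067], TCP at [549.99, -0.002, 205.446] pointing down, gripper open.
Joint ranges: [-3.03, 3.03], [-0.79, 2.21], [0.23, 2.52], [-1.04, 4.18], [0, 3.07], [-2.55, 2.55]. Speed limits (rad/s): [2.22, 2.22, 2.57, 3.14, 3.14, 3.14].

INTERFACE

Orientations are given as [roll, pitch, yaw] about the fixed x, y, z axes, in that order (R = Rz(yaw) Ry(pitch) Rx(roll)).
In Python, from cell import read_state, camera, camera_info, sign_off, grip_point_offset gives the robot as it stands.
- The arm moves only by the shell command python3 -m handwheel 'ROWS' [FORCE]. ROWS is text: rows parted by semicolons, each of 5 numbers parted by spaces: the shift along the world's x, y, z in units of 40 mm (1.0 is 40 mm), then the turn about the world's z in units of 5 degrees (1.0 is 5 degrees), then the closure, from 0 (fully open) to 1 (shut). In form: dx dy dz yaw gripper; .... A call has 1 to 12 rows; each row shifts and turns the commanded pose from where the row before left it; what a row does not reach is not made up. A row lasts 1/12 s, in which the tool goes at most 41.7 mm and 7.16 degrees, less where a joint would pass 70% of its speed; a pose out of reach is approached as far as the arm can. A call is refused whole if a number of a shift passes 1 or a number of a turn 1, either way. A call with a gripper value outside its range is refused whole. The fingers move at their own pace and stop on an object; FORCE is the grip in N (left out, the last holds). Time passes only in rows, so rows that do not move let the fingers close. It gives the time, the measured TCP pose, the force, the opening and the grip force at its end, in the units of the state.
- read_state(): the state, without advancing time (a new reading comes with each control period).
- camera(name): name is "scene" or "side" or "wrist"; returns (picture, depth): 480x640x3 uint8, red, green, blue; 480x640 float32, mm along the optical axis (not along the pixel's ray), 0 where there is no reading.
- camera_info(name): a dict with "intrinsics" (3x3 intrinsics, pixels), "world_from_camera" (4x4, takes a point from camera to world coordinates). Camera axes: x right, y down, z forward; pixel columns grow to the right and rows downward; lengths in mm; the calibration is good to about 2 mm. The wrist camera is an equidistant fisheye: a pixel r from the principal point sees the ray r / f radians off the axis. A picture is of the moment at which its call begins: read the wrist's pose just before it. camera_info takes no time and is no camera call; for the wrist camera it gives the pose at the moment of the call.
- sign_off(): hands the job in; it is judged then, once.
The state is a dict: "clock": time; "joints": joint angles; "qd": joint speeds; "effort": joint torques, N m; "eef_pos": TCP position; "eef_rot": TCP orientation; "wrist_force": force on the tool from outside, world axes, zero at the start; "moment": the same for the moment, N m; "finger_gap": finger opening in mm; "finger_force": force on a finger pad.
Only numpy, scipy, OpenCV 4.12 (cv2) and the standard library are available. Lean on these libraries where they do the work, as an engineer would, in place of code of your own. Each camera call takes 0.05 s, during which the arm holds its last target. There are 200 camera calls.

TASK

Put the block plane away: roll the tambour door of the bench store up, set the plane down (do not drop it) flat on its sole inside the low-fenced berth on the store's floor, either way round, and roll the door fully shut again. Leave everything else on the bench and in the store where it is.

Things in the scene. Friction and masses are not known exactly. Their poses are not given: they have to be found in the camera images.
- store: brown roll-top store, fixed; 316 mm deep (x), 274 wide (y), 213 high; from the side a half disc, 160 mm radius; cheeks 12 mm thick, 250 apart. Origin: centre of underside; -x is its front (towards the robot), +x its back, z up. The door rolls about a level axis along y through (0, 0, 50 mm). Inner floor 30 mm above bench. A fixed cover roofs the back half; door up, the front half is open above
- tambour (a joint): roll angle (rad) of the pale slatted door: 0 fully shut, 1.62 fully open, stops at both; turns about the store's +y axis, front edge going up, then back. Outer face at 150 mm radius. Its front edge is (value - 0.10) above the level front direction, about the roll axis; fully open it is above the axis, the berth free from above. Stays where left; takes 1 to 7 N at the pull
- pull (a point): grip point on the pull, a dark wooden block in the middle of the door's bottom rail, standing 49 mm out from its face (radially); 28 mm wide along the store's y with flat sides (pinch there), 26 mm thick along the roll. Point: 184 mm from the roll axis, (0.14 rad + joint value) above the level front direction; door shut, 76 mm above bench. Axes as the store's when the door is shut
- berth (a point): centre of the berth on the store's inner floor: 88 mm in front of the store's origin (-x), 30 mm above the bench; axes as the store's. Berth 66 mm (x) by 164 mm (y) inside, floored with thin cork, pale wooden fences 6 mm thick and 12 mm high all round
- plane: small block plane, about 0.6 kg: steel sole 140 x 46 x 6 mm, steel sides to 24 mm high, a dark wooden palm block in its middle (46 mm long, 30 mm wide, top 62 mm above the sole's underside; flat sides to grip either way, all else is under 25 mm high), small brass knob at the +x end. Origin: centre of the sole's underside; x along its length, z up
- whetstone: grey whetstone slab lying flat, 160 x 55 x 25 mm; a bystander; origin: centre of its underside, length along its x
- sanding_block: plain wooden sanding block with a cork sole, no knob or palm block, 150 x 46 x 34 mm; a bystander; origin: centre of its underside, length along its x
- tape: roll of masking tape lying flat, 104 mm across, 25 mm high; a bystander; origin: centre of its underside
- weight: small brass cylinder, 24 mm across, 32 mm high, standing inside the store on its floor, beside the berth; a bystander; origin: centre of its underside
- glue: white glue bottle with blue cap, 60 mm across, 170 mm high, standing upright; a bystander; origin: centre of its underside
- chisel: chisel with wooden handle, 250 mm long, 30 mm high, lying flat; a bystander; origin near its middle at bench level
There are look-alikes about, which are no part of the job. What is shaped like the plane but pink is not meant.

How it is judged (in metres and radians):
On the way, in this order (a step that is already met when the one before it is completed fails the run):
1. the door has been rolled up (value of joint tambour above 0.8 rad), for 0.1 s.
2. the plane lies flat in the berth, let go and at rest, with the door still up (x of plane in the frame of berth between -0.014 and 0.014 m and y of plane in the frame of berth between -0.016 and 0.016 m and z of plane in the frame of berth between -0.005 and 0.005 m and angle between plane's own z axis and vertical below 0.08 rad and angle between the x axis of plane and the y axis of store, either way round below 0.25 rad and linear speed of plane below 0.02 m/s and contact force between the fingers and plane below 0.05 N and value of joint tambour above 0.5 rad), for 0.2 s.
At the end, for the whole second after the job is handed in: The plane lies flat on its sole in the berth, inside the fences (within 14 mm across and 16 mm along of the centre, within 5 mm of the floor), lengthwise along the store's width, let go and at rest; the tambour door is fully shut (joint below 0.035 rad) (x of plane in the frame of berth between -0.014 and 0.014 m and y of plane in the frame of berth between -0.016 and 0.016 m and z of plane in the frame of berth between -0.005 and 0.005 m and angle between plane's own z axis and vertical below 0.08 rad and angle between the x axis of plane and the y axis of store, either way round below 0.25 rad and linear speed of plane below 0.02 m/s and contact force between the fingers and plane below 0.05 N and value of joint tambour below 0.035 rad); the robot touches nothing.
It fails at once if the plane was dropped: in free fall more than 45 mm above the bench (height (world z) of plane above 0.045 m and contact force between plane and anything else below 0.02 N).
It fails at once if another thing on the bench or in the store was moved by more than 40 mm (distance of any of whetstone, sanding_block, tape, weight, glue, chisel from where it was at the start of the episode above 0.04 m).
It also fails if it takes over 72 s, if anything falls off the work surface, if the arm or the gripper's body presses on something with over 40 N, if the wrist force passes 120 N, or if a joint passes its speed limit or range.

## Working session

There is one attempt and no reset: what is moved stays moved. The work goes in short steps, Python scripts to look and compute and a shell command to move; the robot and the scene stay as the last step left them, time stands still between calls to the robot, and variables do not carry over. Pictures are saved under pics/ and viewed, at most 13 in all, crops included, and the job is handed in when it is done.

```bash
mkdir -p pics; ls
cat > h.py <<'E'
import numpy as np, cv2
from cell import *
def snap(n,f):
    p,d=camera(n); cv2.imwrite(f'pics/{f}.png',p[:,:,::-1]); np.save(f'pics/{f}.npy',d)
    i=camera_info(n); np.savez(f'pics/{f}.npz',K=i['intrinsics'],T=i['world_from_camera'])
def pt(f,u,v,d=None):
    z=np.load(f'pics/{f}.npz'); D=np.load(f'pics/{f}.npy'); K=z['K']
    if d is None:
        w=D[v-1:v+2,u-1:u+2]; d=np.median(w[w>0])
    return (z['T']@np.r_[(u-K[0,2])/K[0,0]*d,(v-K[1,2])/K[1,1]*d,d,1])[:3]
E
python3 -c "
from h import *
snap('scene','s0');snap('side','d0');print(read_state()['clock'])"
```

```text
pics
0.1
```

View pics/s0.png

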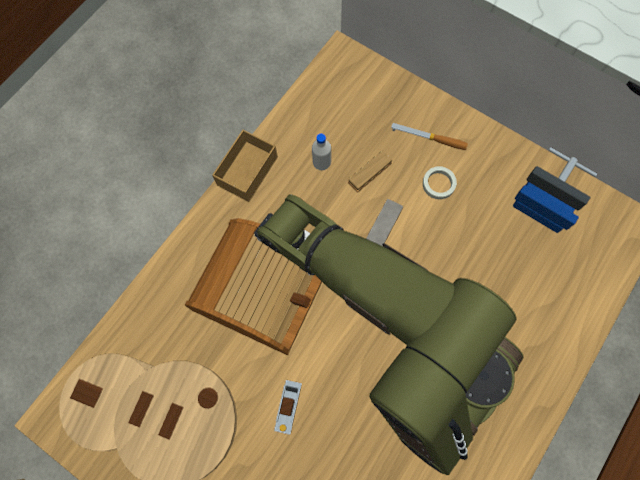

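View pics/d0.png

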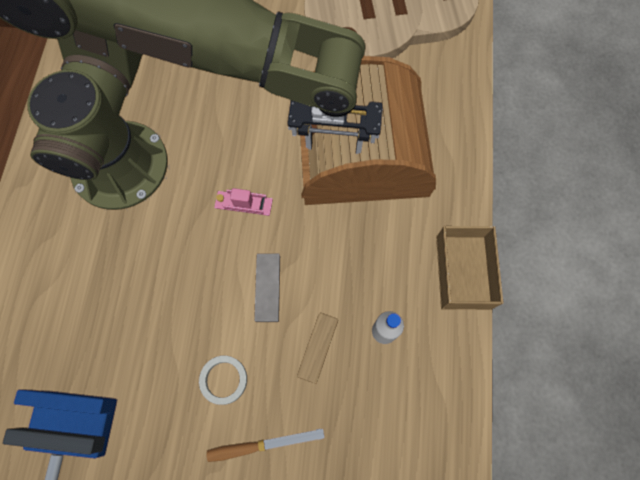

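The scene view shows the plane near (288,406), the pull near (300,299) and the store's near front corner near (289,352). The side view shows the pink decoy at (243,202) and the store's right cheek. I'll enlarge for exact pixels.

```bash
python3 -c "
from h import *
a=cv2.imread('pics/s0.png')[210:450,180:340]
b=cv2.imread('pics/d0.png')[50:210,280:450]
a=cv2.resize(a,(400,600),interpolation=2)
b=cv2.resize(b,(400,376),interpolation=2)
c=np.zeros((600,800,3),np.uint8);c[:,:400]=a;c[:376,400:]=b
cv2.imwrite('pics/c0.png',c)
for u,v in [(300,297),(288,406),(292,386),(283,430),(289,352)]: print(u,v,pt('s0',u,v).round(1))
print(pt('d0',305,200).round(1),pt('d0',434,192).round(1))
"
```

```text
300 297 [478.3  71.5 167.8]
288 406 [348.3 318.1  62.5]
292 386 [374.3 269.2   9.7]
283 430 [325.5 377.7  21.6]
289 352 [437.3 197.2   4.3]
[488.7 -59.8  34.9] [8.07e+02 9.80e+00 2.00e-01]
```

View pics/c0.png

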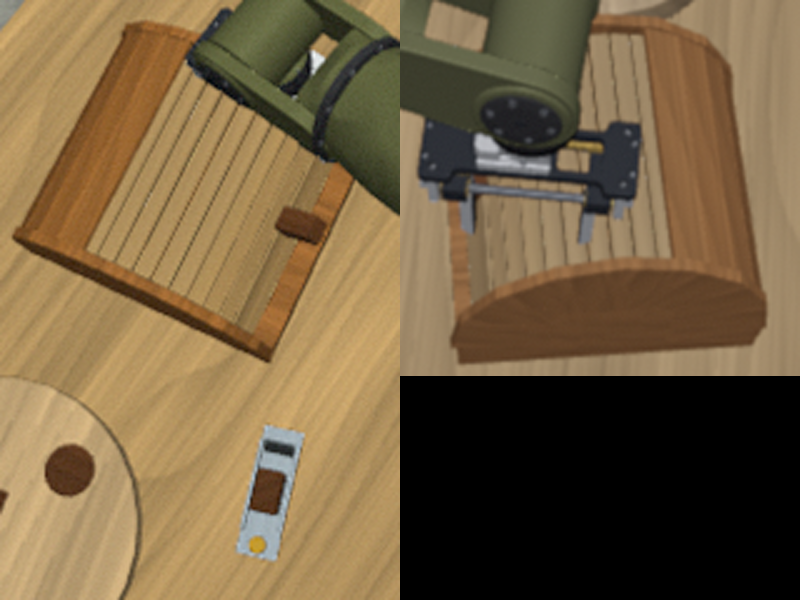

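```bash
cat > fit.py <<'E'
from h import *
from scipy.optimize import least_squares
def cloud(f,poly,s=1):
    m=np.zeros((480,640),np.uint8); cv2.fillPoly(m,[np.int32(poly)],1)
    v,u=np.nonzero(m); D=np.load(f'pics/{f}.npy')[v,u]; z=np.load(f'pics/{f}.npz'); K=z['K']; k=D>0
    u,v,D=u[k],v[k],D[k]
    return np.c_[(u-K[0,2])/K[0,0]*D,(v-K[1,2])/K[1,1]*D,D,np.ones(len(D))]@z['T'][:3].T
A=lambda p:[(180+x/2.5,210+y/2.5) for x,y in p]
B=lambda p:[(280+x/2.353,50+y/2.353) for x,y in p]
cover=cloud('s0',A([(130,40),(180,62),(90,235),(45,220)]))
door=cloud('s0',A([(180,130),(210,110),(290,150),(240,300),(125,245)]))
ch=cloud('d0',B([(70,335),(120,300),(300,295),(340,320),(340,335)]))
def loc(p,P):
    c,s=np.cos(p[2]),np.sin(p[2]); d=P[:,:2]-p[:2]
    return d@[c,s],d@[-s,c],P[:,2]
def res(p):
    x,y,z=loc(p,cover); r1=np.hypot(x,z-50)-p[3]
    x,y,z=loc(p,door); r2=np.hypot(x,z-50)-p[4]
    x,y,z=loc(p,ch); r3=y+137
    return np.r_[r1,r2,r3]
o=least_squares(res,[630,90,0.3,160,150],loss='soft_l1',f_scale=2)
print(o.x.round(3),np.median(abs(o.fun)),len(cover),len(door),len(ch))
for q in [(288,353),(187,303),(300,300),(303,297),(296,297),(310,301),(291,299),(295,320)]:
    P=pt('s0',*q); x,y,z=loc(o.x,P[None]); print(q,P.round(),x.round(),y.round(),z.round(), 'ang',np.arctan2(z-50,-x).round(3),'r',np.hypot(x,z-50).round())
E
python3 fit.py
```

```text
[6.14736e+02 1.01946e+02 1.77000e-01 1.58586e+02 1.48003e+02] 1.3053511521496546 1679 3018 1706
(288, 353) [437. 201.  10.] [-157.] [129.] [10.] ang [-0.25] r [162.]
(187, 303) [730. 256. 128.] [140.] [131.] [128.] ang [2.636] r [160.]
(300, 300) [473.  78. 169.] [-143.] [2.] [169.] ang [0.694] r [186.]
(303, 297) [471.  68. 173.] [-148.] [-8.] [173.] ang [0.696] r [192.]
(296, 297) [489.  76. 157.] [-128.] [-3.] [157.] ang [0.694] r [167.]
(310, 301) [452.  63. 155.] [-167.] [-9.] [155.] ang [0.562] r [197.]
(291, 299) [498.  87. 149.] [-117.] [6.] [149.] ang [0.7] r [153.]
(295, 320) [474. 115.  28.] [-137.] [38.] [28.] ang [-0.157] r [138.]
```

Fit: store at (614.7, 101.9), yaw 0.177, and the door stands ajar, joint about 0.48. The pull's grip point is about (468, 76, 158).

```bash
python3 -c "
from h import *
s=read_state();print(s['eef_pos'],s['eef_rot'],s['finger_gap'],grip_point_offset if not callable(grip_point_offset) else grip_point_offset())"
python3 -m handwheel '-0.51 0.47 0 0.5 0; -0.51 0.47 0 0.5 0; -0.51 0.47 0 0.5 0; -0.51 0.47 0 0.5 0; 0 0 0 0 0; 0 0 0 0 0' 20
python3 -c "
from h import *
snap('side','d1');snap('wrist','w1')"
```

```text
[5.49762822e+02 2.59091062e-02 2.04931715e+02] [-3.14054239e+00 -7.93229575e-05  1.57075962e+00] 94.27363468452702 18.8
clock: 0.6
eef_pos: [468.0, 75.8, 205.7]
eef_rot: [3.141, 0.0, 1.747]
wrist_force: [0.0, -0.8, 0.9]
finger_gap: 94.0
finger_force: 0.0
```

View pics/w1.png

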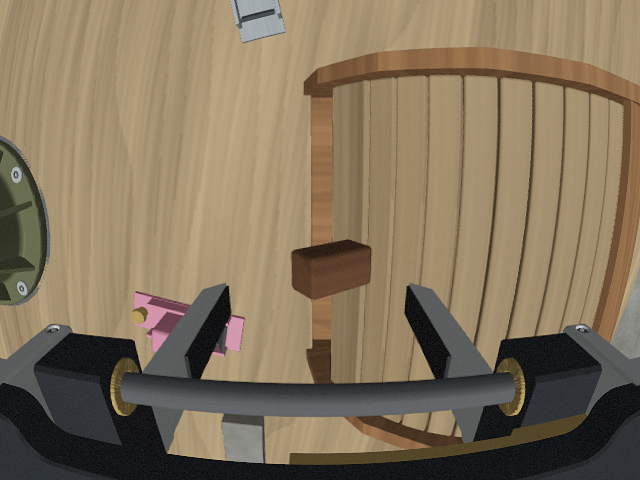

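The wrist view shows the fingers closing along world x (left/right in the image), with the pull at (332,268). I need a quarter turn, so I'll use +90° and then descend.

```bash
python3 -m handwheel '0 0 0 1 0; 0 0 0 1 0; 0 0 0 1 0; 0 0 0 1 0; 0 0 0 1 0; 0 0 0 1 0; 0 0 0 1 0; 0 0 0 1 0; 0 0 0 1 0; 0 0 0 1 0; 0 0 0 1 0; 0 0 0 1 0' 20
python3 -m handwheel '0 0 0 1 0; 0 0 0 1 0; 0 0 0 1 0; 0 0 0 1 0; 0 0 0 1 0; 0 0 0 1 0; 0 0 0 0 0; 0 0 0 0 0' 20
python3 -c "
from h import *
snap('wrist','w2')"
```

```text
clock: 1.7
eef_pos: [469.0, 74.4, 205.1]
eef_rot: [-3.141, -0.0, 2.795]
wrist_force: [0.4, -1.1, 0.0]
finger_gap: 94.0
finger_force: 0.0
clock: 2.37
eef_pos: [468.8, 74.7, 205.2]
eef_rot: [3.142, -0.0, -2.971]
wrist_force: [0.3, 0.6, -0.6]
finger_gap: 93.8
finger_force: 0.0
```

View pics/w2.png

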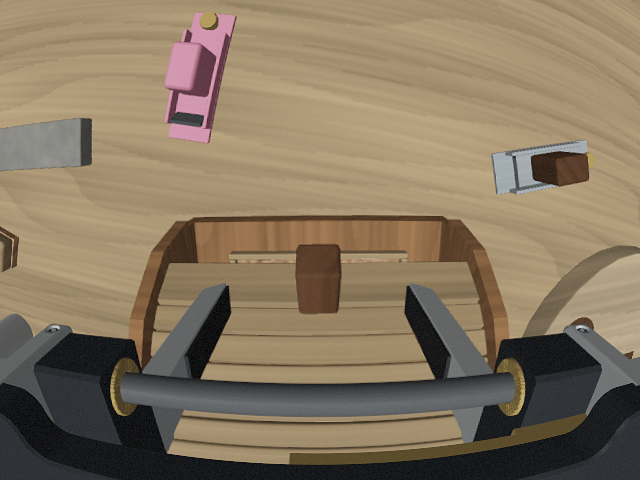

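The wrist view now shows the pull centred between the fingers at (318,280), the blue-grey plane at (545,168), and the berth fence just visible at (315,256). I'll descend and grip.

```bash
python3 -m handwheel '0 0 -0.55 0 0; 0 0 -0.55 0 0; 0 0 -0.55 0 0; 0 0 0 0 1; 0 0 0 0 1; 0 0 0 0 1; 0 0 0 0 1; 0 0 0 0 1; 0 0 0 0 1; 0 0 0 0 1; 0 0 0 0 1' 20
python3 -c "
import numpy as np
a=.625+np.linspace(0,1.14,13); x=-184*np.cos(a); z=50+184*np.sin(a)
dx=np.diff(x);dz=np.diff(z)
for q in zip(dx*np.cos(.177)/40,dx*np.sin(.177)/40,dz/40): print(np.round(q,2))"
```

```text
clock: 3.33
eef_pos: [468.5, 75.2, 139.7]
eef_rot: [-3.142, 0.0, -2.967]
wrist_force: [0.2, 0.6, 1.0]
finger_gap: 44.2
finger_force: 0.0
[0.27 0.05 0.34]
[0.3  0.05 0.31]
[0.33 0.06 0.28]
[0.35 0.06 0.25]
[0.37 0.07 0.22]
[0.39 0.07 0.18]
[0.41 0.07 0.14]
[0.42 0.07 0.1 ]
[0.43 0.08 0.06]
[0.43 0.08 0.02]
[ 0.43  0.08 -0.02]
[ 0.43  0.08 -0.06]
```

```bash
python3 -m handwheel '0 0 0 0 1; 0 0 0 0 1; 0 0 0 0 1; 0 0 0 0 1; 0 0 0 0 1; 0 0 0 0 1' 20
python3 -m handwheel '0.13 0.02 0.17 0 1; 0.13 0.02 0.17 0 1; 0.15 0.03 0.15 0 1; 0.15 0.03 0.15 0 1; 0.16 0.03 0.14 0 1; 0.16 0.03 0.14 0 1'
```

```text
clock: 3.83
eef_pos: [468.4, 75.1, 139.5]
eef_rot: [-3.141, 0.0, -2.967]
wrist_force: [-0.8, -2.5, 0.3]
finger_gap: 27.9
finger_force: 20.0
clock: 4.33
eef_pos: [504.3, 81.5, 176.7]
eef_rot: [-3.141, -0.0, -2.967]
wrist_force: [2.3, -5.4, -9.0]
finger_gap: 28.0
finger_force: 20.0
```

```bash
python3 -m handwheel '0.35 0.06 0.25 0 1; 0.37 0.07 0.22 0 1; 0.39 0.07 0.18 0 1; 0.41 0.07 0.14 0 1; 0.42 0.07 0.1 0 1; 0 0 0 0 1'
python3 -m handwheel '0.43 0.08 0.06 0 1; 0.43 0.08 0.02 0 1; 0.43 0.08 -0.02 0 1; 0.40 0.07 -0.06 0 1; 0 0 0 0 1; 0 0 0 0 1'
```

```text
clock: 4.83
eef_pos: [583.8, 95.6, 213.2]
eef_rot: [3.142, 0.003, -2.967]
wrist_force: [3.6, -2.1, 4.8]
finger_gap: 28.0
finger_force: 20.0
clock: 5.33
eef_pos: [650.3, 107.5, 213.0]
eef_rot: [-3.141, 0.005, -2.967]
wrist_force: [7.0, -2.3, 1.2]
finger_gap: 27.7
finger_force: 20.0
```

```bash
python3 -m handwheel '0 0 0 0 0; 0 0 0 0 0; 0 0 0 0 0; 0 0 0 0 0; 0 0 0 0 0; 0 0 0 0 0; 0 0 0.7 0 0; 0 0 0.8 0 0; 0 0 0 0 0'
python3 -m handwheel '-0.755 0.526 0 0.28 0; -0.755 0.526 0 0.28 0; -0.755 0.526 0 0.28 0; -0.755 0.526 0 0.28 0; -0.755 0.526 0 0.28 0; -0.755 0.526 0 0.28 0; -0.755 0.526 -0.5 0.28 0; -0.755 0.526 -0.7 0.28 0; -0.755 0.526 -0.7 0.28 0; -0.755 0.526 -0.7 0.28 0; 0 0 -0.8 0 0; 0 0 0 0 0'
python3 -c "
from h import *
snap('wrist','w3');snap('scene','s3')
print(read_state()['eef_pos'],read_state()['eef_rot'])"
```

```text
clock: 6.08
eef_pos: [650.0, 107.8, 278.5]
eef_rot: [-3.141, 0.009, -2.967]
wrist_force: [0.1, 1.5, 0.8]
finger_gap: 84.4
finger_force: 0.0
clock: 7.08
eef_pos: [353.0, 311.0, 139.9]
eef_rot: [-3.14, -0.007, -2.72]
wrist_force: [0.1, 0.7, -0.2]
finger_gap: 93.9
finger_force: 0.0
[356.15297422 311.53974389 144.81311511] [-3.14135256e+00 -6.57493472e-04 -2.72276409e+00]
```

View pics/w3.png

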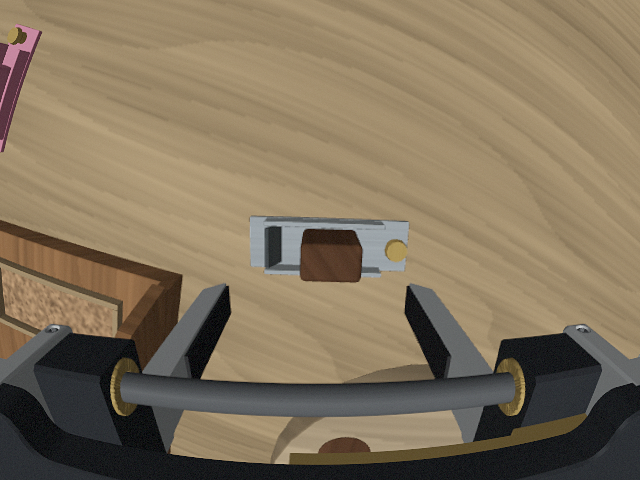

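View pics/s3.png

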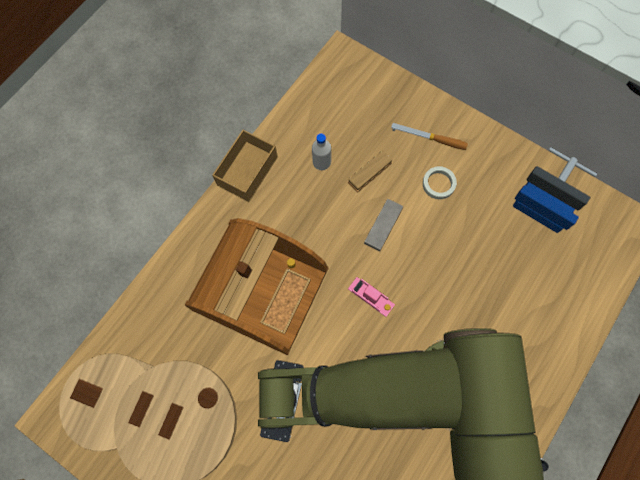

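The door is fully open: the scene view shows the cork berth centred near (287,301) and the weight at (291,263). In the wrist view the plane runs from (251,240) to (408,246), with the palm top at about (331,241). I'll measure both.

```bash
cat >> h.py <<'E'
def wpt(f,u,v):
    z=np.load(f'pics/{f}.npz'); D=np.load(f'pics/{f}.npy'); K=z['K']; w=D[v-1:v+2,u-1:u+2]; d=np.median(w[w>0])
    a=np.array([(u-K[0,2])/K[0,0],(v-K[1,2])/K[1,1]]); r=np.hypot(*a); t=a/r*np.tan(r)*d
    return (z['T']@np.r_[t,d,1])[:3]
E
python3 - <<'E'
from h import *
print(camera_info('wrist')['intrinsics'],read_state()['eef_pos'])
for q in [(306,233),(331,241),(356,233),(331,233),(331,250),(331,260),(331,275),(254,226),(252,262),(405,226),(403,265),(396,250)]: print(q,wpt('w3',*q).round(1))
a=cv2.imread('pics/s3.png')[250:350,240:330];cv2.imwrite('pics/c3.png',cv2.resize(a,(540,600),interpolation=2))
E
```

```text
[[371.64829954   0.         317.28475573]
 [  0.         371.64829954 247.41344586]
 [  0.           0.           1.        ]] [356.15297422 311.53974389 144.81311511]
(306, 233) [351.3 296.5  31.2]
(331, 241) [343.7 314.3  55.4]
(356, 233) [338.5 337.4  10.2]
(331, 233) [343.4 315.1  29.7]
(331, 250) [347.7 315.8  64.7]
(331, 260) [354.5 318.8  65.2]
(331, 275) [365.1 323.7  65. ]
(254, 226) [369.2 253.9   9. ]
(252, 262) [400.5 264.3   9.4]
(405, 226) [315.  374.5   9.3]
(403, 265) [347.8 389.7   9.1]
(396, 250) [334.8 371.4  27.1]
```

View pics/c3.png

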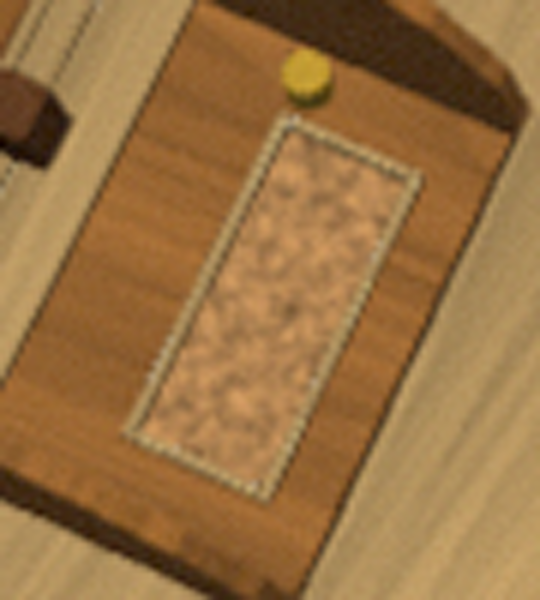

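```bash
python3 -m handwheel '0.02 0.21 -0.7 0 0; 0 0 -0.72 0 0; 0 0 -0.72 0 0; 0 0 -0.5 0 0; 0 0 -0.23 0 0; 0 0 0 0 0; 0 0 0 0 0' 30
python3 - <<'E'
from h import *
z=np.load('pics/s3.npz');K=z['K'];T=z['T'];P=[]
for cu,cv_ in [(288,117),(424,178),(268,500),(127,436)]:
    u,v=240+(cu+.5)/6-.5,250+(cv_+.5)/6-.5
    d=T[:3,:3]@[(u-K[0,2])/K[0,0],(v-K[1,2])/K[1,1],1]; P.append(T[:3,3]+d*(42-T[2,3])/d[2])
P=np.array(P);print(P.round(1),P.mean(0).round(1),pt('s3',287,301).round(1))
e=(P[3]+P[2]-P[0]-P[1]);print(np.arctan2(e[1],e[0])-np.pi/2)
E
```

```text
clock: 7.77
eef_pos: [358.0, 320.4, 31.0]
eef_rot: [3.141, 0.002, -2.724]
wrist_force: [-0.5, -0.2, 0.3]
finger_gap: 93.7
finger_force: 0.0
[[577.3   6.5  42. ]
 [504.6  -6.4  42. ]
 [475.2 163.6  42. ]
 [548.4 177.3  42. ]] [526.4  85.2  42. ] [525.3  82.9  27.9]
0.16963584892192984
```

```bash
python3 -m handwheel '0 0 0 0 1; 0 0 0 0 1; 0 0 0 0 1; 0 0 0 0 1; 0 0 0 0 1; 0 0 0 0 1; 0 0 0 0 1; 0 0 0 0 1; 0 0 0 0 1; 0 0 0 0 1; 0 0 0 0 1' 30
python3 -m handwheel '0 0 0.3 0 1; 0 0 0.5 0 1; 0 0 0.5 0 1; 0 0 0.2 0 1; 0 0 0 0 1; 0 0 0 0 1'
```

```text
clock: 8.68
eef_pos: [356.7, 320.2, 29.5]
eef_rot: [3.141, 0.0, -2.723]
wrist_force: [-2.4, 3.5, 1.8]
finger_gap: 45.7
finger_force: 29.9
clock: 9.18
eef_pos: [356.5, 319.7, 88.7]
eef_rot: [-3.141, -0.001, -2.723]
wrist_force: [0.1, 0.1, -6.3]
finger_gap: 46.0
finger_force: 29.9
```

```bash
python3 -m handwheel '0 0 0.4 0 1; 0 0 0.7 0 1; 0 0 0.7 0 1; 0 0 0.7 0 1; 0 0 0.7 0 1; 0 0 0.7 0 1; 0 0 0.3 0 1; 0 0 0 0 1'
python3 -m handwheel '0.2 -0.3 0 -0.14 1; 0.4 -0.55 0 -0.28 1; 0.47 -0.64 0 -0.31 1; 0.47 -0.64 0 -0.31 1; 0.47 -0.64 0 -0.31 1; 0.47 -0.64 0 -0.31 1; 0.47 -0.64 0 -0.31 1; 0.47 -0.64 0 -0.31 1; 0.47 -0.64 0 -0.31 1; 0.25 -0.35 0 -0.2 1; 0.12 -0.17 0 0 1; 0 0 0 0 1'
python3 -m handwheel '0 0 0 0 1; 0 0 0 0 1'
```

```text
clock: 9.85
eef_pos: [357.3, 320.4, 258.7]
eef_rot: [3.141, 0.002, -2.723]
wrist_force: [-0.2, -0.3, -5.7]
finger_gap: 46.1
finger_force: 29.9
clock: 10.85
eef_pos: [527.2, 84.9, 255.0]
eef_rot: [3.141, -0.004, -2.967]
wrist_force: [-0.9, 0.1, -6.3]
finger_gap: 45.8
finger_force: 29.9
clock: 11.02
eef_pos: [526.5, 87.0, 256.8]
eef_rot: [3.141, -0.001, -2.965]
wrist_force: [-0.0, 0.4, -5.3]
finger_gap: 46.3
finger_force: 29.9
```

```bash
python3 -m handwheel '0 0 -0.3 0 1; 0 0 -0.6 0 1; 0 0 -0.6 0 1; 0 0 -0.6 0 1; 0 0 -0.6 0 1; 0 0 -0.6 0 1; 0 0 -0.4 0 1; 0 0 -0.3 0 1; 0 0 -0.2 0 1; 0 0 0 0 1; 0 0 0 0 1'
python3 -c "
from h import *
snap('wrist','w4')"
```

```text
clock: 11.93
eef_pos: [527.0, 86.6, 89.8]
eef_rot: [-3.142, 0.0, -2.965]
wrist_force: [1.1, -1.3, -5.1]
finger_gap: 45.6
finger_force: 29.9
```

View pics/w4.png

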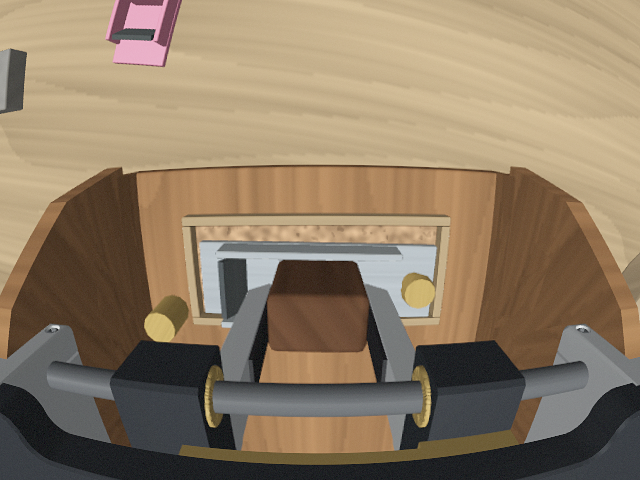

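The plane is centred sideways in the berth (fences at 190 and 444, plane from 200 to 437). I'll check fore and aft numerically.

Run:
```python
from h import *
c,s=np.cos(.174),np.sin(.174);t=read_state()['eef_pos']
for q in [(318,217),(250,217),(400,217),(318,225),(318,232),(210,247),(425,248),(300,250),(187,270),(445,270),(205,270),(432,262)]:
    P=wpt('w4',*q); d=P-t; print(q,P.round(1),'along x',round(d[0]*c+d[1]*s,1),'y',round(-d[0]*s+d[1]*c,1))
```

```text
(318, 217) [494.5  78.4  42. ] along x -33.8 y -2.2
(250, 217) [501.6  36.3  43.1] along x -34.1 y -44.9
(400, 217) [485.  129.4  42.5] along x -34.3 y 49.6
(318, 225) [501.8  79.7  31.7] along x -26.3 y -2.2
(318, 232) [506.6  80.6  31.1] along x -21.5 y -2.2
(210, 247) [517.7  18.5  67. ] along x -21.3 y -65.2
(425, 248) [496.5 142.4  66.3] along x -20.8 y 60.4
(300, 250) [506.3  70.8  80.2] along x -23.5 y -11.8
(187, 270) [544.9  -2.5  42.7] along x 1.9 y -90.7
(445, 270) [514.5 169.2  42. ] along x 1.7 y 83.7
(205, 270) [532.6  16.7  67. ] along x -7.0 y -69.6
(432, 262) [504.1 148.9  66.5] along x -12.2 y 65.6
```

```bash
python3 -m handwheel '0.02 -0.02 -0.2 0 1; 0 0 -0.2 0 1; 0 0 -0.15 0 1; 0 0 -0.07 0 1; 0 0 -0.05 0 1; 0 0 0 0 1; 0 0 0 0 1'
python3 -m handwheel '0 0 -0.02 0 1; 0 0 0 0 1; 0 0 0 0 1'
```

```text
clock: 12.57
eef_pos: [528.0, 85.2, 62.7]
eef_rot: [-3.142, 0.0, -2.966]
wrist_force: [-0.0, 1.0, -5.7]
finger_gap: 46.0
finger_force: 29.9
clock: 12.82
eef_pos: [528.0, 85.2, 62.0]
eef_rot: [-3.142, 0.0, -2.966]
wrist_force: [-0.4, 0.2, -5.6]
finger_gap: 46.1
finger_force: 29.9
```

```bash
python3 -m handwheel '0 0 -0.02 0 1; 0 0 -0.01 0 1; 0 0 0 0 1; 0 0 0 0 1'
python3 -m handwheel '0 0 -0.02 0 1; 0 0 0 0 1; 0 0 0 0 1'
```

```text
clock: 13.15
eef_pos: [527.9, 85.2, 60.7]
eef_rot: [-3.142, -0.0, -2.966]
wrist_force: [0.0, 1.1, -6.1]
finger_gap: 45.9
finger_force: 29.9
clock: 13.4
eef_pos: [527.9, 85.2, 59.8]
eef_rot: [-3.142, -0.0, -2.966]
wrist_force: [0.0, -0.2, -5.2]
finger_gap: 45.6
finger_force: 29.9
```

```bash
python3 -m handwheel '0 0 -0.02 0 1; 0 0 0 0 1; 0 0 0 0 1'
python3 -m handwheel '0 0 -0.02 0 1; 0 0 0 0 1; 0 0 0 0 1'
```

```text
clock: 13.65
eef_pos: [528.1, 85.3, 59.6]
eef_rot: [-3.142, 0.001, -2.966]
wrist_force: [-3.0, 0.0, 4.0]
finger_gap: 46.0
finger_force: 29.9
clock: 13.9
eef_pos: [528.2, 85.2, 59.5]
eef_rot: [-3.142, 0.001, -2.966]
wrist_force: [-8.0, -1.9, 14.8]
finger_gap: 45.6
finger_force: 29.9
```

Contact with the floor is made, so I'll let go and take a look.

```bash
python3 -m handwheel '0 0 0 0 0; 0 0 0 0 0; 0 0 0 0 0; 0 0 0 0 0; 0 0 0 0 0; 0 0 0 0 0; 0 0 0 0 0; 0 0 0 0 0'
python3 -m handwheel '0 0 0.4 0 0; 0 0 0.7 0 0; 0 0 0.8 0 0; 0 0 0 0 0; 0 0 0 0 0'
python3 -c "
from h import *
snap('wrist','w5')"
```

```text
clock: 14.57
eef_pos: [527.9, 85.2, 58.2]
eef_rot: [-3.142, -0.0, -2.966]
wrist_force: [1.1, 0.7, 0.2]
finger_gap: 93.0
finger_force: 0.0
clock: 14.98
eef_pos: [528.6, 85.3, 135.6]
eef_rot: [-3.141, 0.003, -2.966]
wrist_force: [-0.4, 0.3, -0.7]
finger_gap: 94.0
finger_force: 0.0
```

View pics/w5.png

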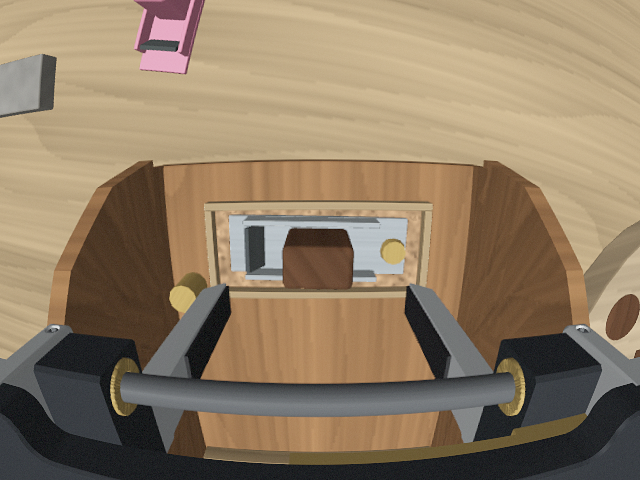

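The wrist view shows the plane flat inside all four fences, with its palm block at (318,258) and the fences at 210/427 and 205/293. Next I'll go back to the pull and shut the door.

```bash
python3 -m handwheel '0 0 0.8 0 0; 0 0 0.9 0 0; 0 0 0.9 0 0; 0 0 0.9 0 0; 0 0 0 0 0; 0.5 0.09 0 0 0; 0.8 0.15 0 0 0; 0.8 0.15 0 0 0; 0.7 0.13 0 0 0; 0.24 0.04 0 0 0; 0 0 0 0 0; 0 0 0 0 0'
python3 -c "
import numpy as np
a=1.765-np.linspace(0,1.625,21); x=-184*np.cos(a); z=50+184*np.sin(a)
dx=np.diff(x);dz=np.diff(z)
for q in zip(dx*np.cos(.175)/40,dx*np.sin(.175)/40,dz/40): print('%.2f %.2f %.2f'%q,end='; ')"
```

```text
clock: 16.03
eef_pos: [649.2, 107.6, 272.1]
eef_rot: [3.141, -0.003, -2.966]
wrist_force: [-0.2, 0.7, 0.3]
finger_gap: 94.1
finger_force: 0.0
-0.36 -0.06 0.06; -0.37 -0.06 0.03; -0.37 -0.07 -0.00; -0.37 -0.06 -0.03; -0.36 -0.06 -0.06; -0.36 -0.06 -0.09; -0.35 -0.06 -0.12; -0.34 -0.06 -0.15; -0.32 -0.06 -0.18; -0.31 -0.05 -0.20; -0.29 -0.05 -0.23; -0.27 -0.05 -0.25; -0.25 -0.04 -0.27; -0.23 -0.04 -0.29; -0.20 -0.04 -0.31; -0.18 -0.03 -0.33; -0.15 -0.03 -0.34; -0.12 -0.02 -0.35; -0.10 -0.02 -0.36; -0.07 -0.01 -0.37;
```

```bash
python3 -m handwheel '0.02 0 -0.5 0 0; 0 0 -0.6 0 0; 0 0 -0.37 0 0; 0 0 0 0 0; 0 0 0 0 1; 0 0 0 0 1; 0 0 0 0 1; 0 0 0 0 1; 0 0 0 0 1; 0 0 0 0 1; 0 0 0 0 1; 0 0 0 0 1' 20
python3 -m handwheel '0 0 0 0 1; 0 0 0 0 1; 0 0 0 0 1; 0 0 0 0 1; 0 0 0 0 1; 0 0 0 0 1'
```

```text
clock: 17.03
eef_pos: [650.3, 107.7, 215.5]
eef_rot: [3.142, 0.0, -2.966]
wrist_force: [-0.0, -0.7, 0.2]
finger_gap: 43.8
finger_force: 0.0
clock: 17.53
eef_pos: [650.3, 107.5, 215.5]
eef_rot: [-3.141, 0.0, -2.966]
wrist_force: [1.2, -1.9, 0.1]
finger_gap: 27.6
finger_force: 20.0
```

```bash
python3 -m handwheel '-0.36 -0.06 0.06 0 1; -0.37 -0.06 0.03 0 1; -0.37 -0.07 0 0 1; -0.37 -0.06 -0.03 0 1; -0.36 -0.06 -0.06 0 1; -0.36 -0.06 -0.09 0 1; -0.35 -0.06 -0.12 0 1; -0.34 -0.06 -0.15 0 1; -0.32 -0.06 -0.18 0 1; -0.31 -0.05 -0.2 0 1; 0 0 0 0 1'
python3 -c "
from h import *
s=read_state();p=s['eef_pos'];x=((p[0]-614.7)*np.cos(.175)+(p[1]-101.9)*np.sin(.175));z=p[2]+18.8-50;print(np.arctan2(z,-x)-.14,np.hypot(x,z))"
```

```text
clock: 18.45
eef_pos: [508.6, 82.3, 185.6]
eef_rot: [-3.139, -0.0, -2.967]
wrist_force: [-1.8, -11.1, 0.6]
finger_gap: 27.4
finger_force: 20.0
0.8210051084441042 188.38564431512614
```

```bash
python3 -m handwheel '-0.28 -0.08 -0.24 0 1; -0.26 -0.05 -0.26 0 1; -0.24 -0.04 -0.28 0 1; -0.22 -0.04 -0.3 0 1; -0.19 -0.04 -0.32 0 1; -0.17 -0.03 -0.33 0 1; -0.14 -0.03 -0.34 0 1; -0.11 -0.02 -0.35 0 1; -0.09 -0.02 -0.36 0 1; 0 0 0 0 1'
python3 -c "
from h import *
s=read_state();p=s['eef_pos'];x=((p[0]-614.7)*np.cos(.175)+(p[1]-101.9)*np.sin(.175));z=p[2]+18.8-50;print(np.arctan2(z,-x)-.14,np.hypot(x,z))"
```

```text
clock: 19.28
eef_pos: [440.7, 70.1, 72.9]
eef_rot: [3.14, -0.002, -2.966]
wrist_force: [-1.7, 4.6, -5.2]
finger_gap: 28.0
finger_force: 20.0
0.09128833230550779 181.70942526432987
```

```bash
python3 -m handwheel '-0.05 -0.01 -0.2 0 1; -0.05 -0.01 -0.2 0 1; 0 0 -0.08 0 1; 0 0 0 0 1; 0 0 0 0 1'
python3 -m handwheel '0 0 -0.05 0 1; 0 0 0 0 1; 0 0 0 0 1'
```

```text
clock: 19.7
eef_pos: [437.4, 69.5, 55.1]
eef_rot: [3.14, -0.001, -2.966]
wrist_force: [-1.7, 5.5, -4.0]
finger_gap: 28.2
finger_force: 20.0
clock: 19.95
eef_pos: [437.8, 69.6, 54.0]
eef_rot: [3.14, 0.0, -2.966]
wrist_force: [-4.8, 7.1, 7.9]
finger_gap: 27.8
finger_force: 20.0
```

```bash
python3 -m handwheel '0 0 -0.05 0 1; 0 0 -0.05 0 1; 0 0 0 0 1; 0 0 0 0 1'
```

```text
clock: 20.28
eef_pos: [439.4, 69.8, 51.3]
eef_rot: [3.141, 0.004, -2.966]
wrist_force: [-2.3, 7.6, 20.0]
finger_gap: 27.7
finger_force: 20.0
```

The force rose to 20 N with almost no travel, so the door is at its stop. I'll release, back off and check.

```bash
python3 -m handwheel '0 0 0.05 0 0; 0 0 0 0 0; 0 0 0 0 0; 0 0 0 0 0; 0 0 0 0 0; 0 0 0 0 0; 0 0 0 0 0; 0 0 0 0 0'
python3 -m handwheel '-0.3 -0.05 0.5 0 0; -0.3 -0.05 0.8 0 0; -0.3 -0.05 0.8 0 0; 0 0 0.8 0 0; 0 0 0.8 0 0; 0 0 0 0 0; 0 0 0 0 0'
python3 -c "
from h import *
snap('wrist','w6');snap('side','d6')"
```

```text
clock: 20.95
eef_pos: [437.9, 68.8, 51.4]
eef_rot: [3.142, -0.0, -2.966]
wrist_force: [-0.4, 0.8, 0.2]
finger_gap: 77.8
finger_force: 0.0
clock: 21.53
eef_pos: [402.5, 62.9, 200.6]
eef_rot: [-3.141, 0.003, -2.966]
wrist_force: [0.2, -0.1, -0.5]
finger_gap: 94.2
finger_force: 0.0
```

View pics/w6.png

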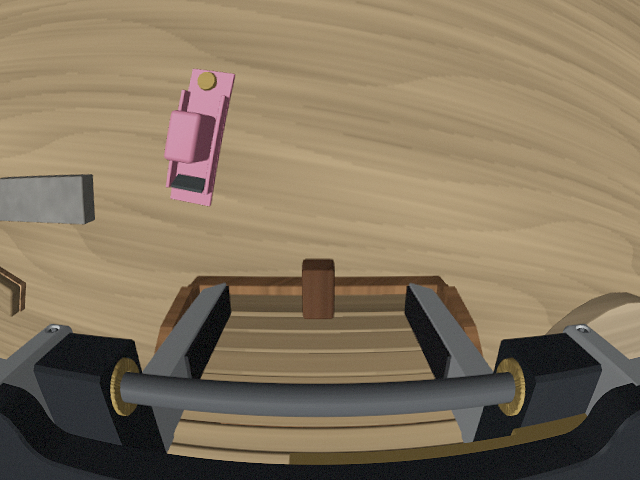

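The wrist view shows the door down with its pull at (318,290) and no gap visible. I'll check the pull's height numerically.

Run:
```python
from h import *
c,s=np.cos(.175),np.sin(.175)
for v in range(268,316,8):
    P=wpt('w6',318,v); dx,dy=P[0]-614.7,P[1]-101.9; x=dx*c+dy*s
    r=np.hypot(x,P[2]-50);th=np.arctan2(P[2]-50,-x)
    print(v,P.round(1),'r',r.round(1),'joint',round(th-np.arcsin(13/r)-.14,3))
```

```text
268 [424.8  64.8  84.3] r 196.5 joint -0.031
276 [430.   65.7  89.3] r 192.2 joint -0.002
284 [437.8  67.1  87.4] r 184.1 joint -0.006
292 [445.5  68.4  86.2] r 176.2 joint -0.007
300 [453.6  69.9  84.5] r 167.8 joint -0.01
308 [461.6  71.3  83.6] r 159.7 joint -0.01
```

Measured joint is about 0, so the door is shut. Handing in.

```bash
python3 -c "
from cell import *
print(sign_off())"
```

```text
the job is handed in; nothing more can be done
None
```

The block plane is flat on its sole inside the berth, the tambour door is rolled shut (joint measured at about 0 rad), no other item was touched as far as I saw, and the job was handed in at about 21.6 s; no verdict was returned.

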